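Unlock the dishwasher-tablet box with its hex key

TASK

Unlock the box with the blue lid: take the orange T-handled key out of its wooden stand, seat it fully in the hexagonal socket of the blue box's lock, and turn it clockwise (seen from above) by a bit less than a quarter turn, to the stop, so that the pointer goes from the red dot to the green one. Leave the key standing in the lock and let go; leave the lock of the grey box as it is.

Things in the scene. Friction and masses are not known exactly. Their poses are not given: they have to be found in the camera images.
- tee_key: Loose T-key, 94 mm tall, 150 g, upright in a round wooden cup (60 mm wide, 34 high, hole 40 wide; lift 40 mm to clear). Origin: centre of its tip; z up, x along the T-bar. From the tip: hexagonal nose, 14 to 30 mm across flats over 16 mm; steel hexagon, 30 across flats (facing ±x and every 60°), to 54; neck 14 thick to 70; orange bar from 70 to 94, 76 long, 14 thick. Grip it at 84, from above.
- blue_socket (a point): Centre of the floor of the hex socket in the blue box's lock, a greased dark steel round plug flush in the lid. 38 mm deep: 33 mm across flats in the lower 28, flared to 48 at the mouth. Axes turn with the plug: z up, x to its white pointer; flats face ±x and every 60°, so the key's x goes at 0, 60 or 120° to this x, with 12° play either way. The seated key's tip rests on this point.
- blue_lock (a joint): Turn of that lock about the vertical through its socket, rad: 0 locked (pointer at red dot, the start), grows clockwise seen from above to a hard stop at 1.35 (77°, green dot). Light friction, 0.06 N m; stays where left. The key turns some 12° farther than the lock because of the play. The box is fixed, 120 x 120 x 60 mm, white, lid blue.
- grey_lock (a joint): Turn of the lock of the other box, the same in shape but with a grey lid; rad, 0 at the start. Leave it alone.
There are look-alikes about, which are no part of the job. Of the things like the tee_key, leave any that is purple or turquoise; of the rest the larger one is meant.

How it is judged (in metres and radians):
On the way:
1. the key is seated in the socket of the blue box's lock while the lock is still near its locked place (under 0.6 rad) (distance between tee_key and blue_socket below 0.012 m and angle between tee_key's own z axis and vertical below 0.17 rad and value of joint blue_lock below 0.6 rad), for 0.1 s.
At the end, for the whole second after the job is handed in: The blue box's lock is turned past 1.0 rad (57 of its 77 degrees), the key stands at rest in its socket with the tip within 12 mm of the socket floor's centre and within 10 degrees of upright, and the grey box's lock is turned by less than 0.25 rad (value of joint blue_lock above 1 rad and distance between tee_key and blue_socket below 0.012 m and angle between tee_key's own z axis and vertical below 0.17 rad and linear speed of tee_key below 0.02 m/s and value of joint grey_lock below 0.25 rad); the robot touches nothing.
It fails at once if the lock of the grey box is turned (value of joint grey_lock above 0.25 rad).
It also fails if it takes over 40 s, if anything falls off the work surface, if the arm or the gripper's body presses on something with over 40 N, if the wrist force passes 120 N, or if a joint passes its speed limit or range.

ROBOT

A 6-joint arm with a two-finger parallel gripper is mounted at the origin on a cart in front of the work surface, level with it; the furniture and walls round the work are solid. World frame = base frame: x ahead of the robot, y to its left, z up, the work surface at z = 0. Lengths are in m, angles in degrees, forces in N, time in s.
With the tool pointing down it reaches from about 0.25 to 0.775 m from the base axis. Payload 4 kg.
Tool frame: the origin (TCP) lies at the very end of the fingers, on their centre line; the grasp point (between the pads) lies 19 mm behind it; z points along the fingers, y is the line along which they close (so a half turn about z gives the same grasp; the last joint's range is limited). The gripper opens to 85 mm and grips with 20 to 120 N. Pads are 22 mm wide; open, the fingers measure 114 mm over their backs; the gripper's body (76 mm by 85 mm) begins 54 mm behind the grasp point. The pads swing forward as they close: fully open they stand 13 mm farther back than shut.
Start: joints at [-73.058, 4.996, 78.535, -0, 96.463, -5.907], TCP at [0.214, -0.507, 0.206] pointing down, gripper open.
Joint ranges: [-177.83, 177.83], [-43.37, 116.18], [15.69, 146.23], [-61.86, 241.86], [9.47, 152.12], [-147.06, 147.06]. Speed limits (degrees/s): [159.86, 159.86, 180, 180, 180, 180].

INTERFACE

Orientations are given as [roll, pitch, yaw] about the fixed x, y, z axes, in that order (R = Rz(yaw) Ry(pitch) Rx(roll)).
In Python, from rig import manip gives the robot as it stands.
- The arm moves only by the tool servo_tool, never from a script. Its arguments are lists of equal length, an entry for each row: "hand": the closure, from -1 (fully open) to 1 (shut), so that 0 is half open; "offset": the shift along the tool's x, y, z in cm, a list of three; "angular": the turn, a rotation vector about the tool's x, y, z in rad, a list of three. A call has 1 to 5 rows; each row shifts and turns the commanded pose from where the row before left it, along the tool's axes as they then stand; what a row does not reach is not made up. A row lasts 1/8 s, in which the tool goes at most 62.5 mm and 10.7 degrees, less where a joint would pass 70% of its speed; a pose out of reach is approached as far as the arm can. A call is refused whole if a number of a shift passes 6.25 or a number of a turn 0.188, either way. A call with a gripper value outside its range is refused whole. The fingers move at their own pace and stop on an object; "newtons" is the grip in N (left out, the last holds). Time passes only in rows, so rows that do not move let the fingers close. It gives the time, the measured TCP pose, the force, the opening and the grip force at its end, in the units of the state.
- manip.state(): the state, without advancing time (a new reading comes with each control period).
- manip.read_camera(name): name is "side" or "top" or "wrist"; returns a dict with "pixels" (480x640x3 uint8, blue, green, red), "vfov" (degrees; the focal length in pixels is half the picture's height over the tangent of half this angle, whatever the lens; pixels are square), "cx", "cy" (the principal point, pixels), "world_from_camera" (4x4, takes a point from camera to world coordinates). Camera axes: x right, y down, z forward; pixel columns grow to the right and rows downward; lengths in m; the calibration is good to about 2 mm. A picture is of the moment at which its call begins. There is no depth.
- manip.job_done(): hands the job in; it is judged then, once.
The state is a dict: "time": time; "joint_pos": joint angles; "dq": joint speeds; "effort": joint torques, N m; "ee_pos": TCP position; "tcp_rot": TCP orientation; "ft_force": force on the tool from outside, world axes, zero at the start; "torque": the same for the moment, N m; "width": finger opening in m; "grasp_force": force on a finger pad.
Only numpy, scipy, OpenCV 4.12 (cv2) and the standard library are available. Lean on these libraries where they do the work, as an engineer would, in place of code of your own. Each camera call takes 0.05 s, during which the arm holds its last target. There are 200 camera calls.

## Working session

There is one attempt and no reset: what is moved stays moved. The work goes in short steps, Python scripts to look and compute and a tool call to move; the robot and the scene stay as the last step left them, time stands still between calls to the robot, and variables do not carry over. Pictures are saved under pics/ and viewed, at most 10 in all, crops included, and the job is handed in when it is done.

Besides the shell and the picture viewer there is one more tool, called after ">>>" as name(argument=value, ...) on one line, values as JSON. servo_tool: Moves the arm, as the interface text tells. Its arguments: {"type":"object","properties":{"hand":{"type":"array","items":{"type":"number"}},"offset":{"type":"array","items":{"type":"array","items":{"type":"number"}}},"angular":{"type":"array","items":{"type":"array","items":{"type":"number"}}},"newtons":{"type":"number"}},"required":["hand","offset","angular"]}

```bash
mkdir -p pics; cat > h.py <<'E'
import numpy as np, cv2
from rig import manip
def cam(n, f=None):
    c=manip.read_camera(n)
    if f: cv2.imwrite(f,c["pixels"])
    return c
def ray(c,u,v):
    f=240/np.tan(np.radians(c["vfov"]/2)); T=np.array(c["world_from_camera"])
    d=T[:3,:3]@np.array([(u-c["cx"])/f,(v-c["cy"])/f,1]); return T[:3,3],d
def onz(c,u,v,z):
    o,d=ray(c,u,v); return o+d*(z-o[2])/d[2]
E
python3 - <<'E'
from h import *
a=cam("top","pics/top.png");b=cam("side","pics/side.png")
for c in(a,b):print(c["vfov"],c["cx"],c["cy"],np.round(c["world_from_camera"],3).tolist())
s=manip.state();print(s)
E
```

```text
52.94320518685717 320.86894838249685 241.7697753594397 [[-0.009, -0.993, 0.115, 0.449], [-1.0, 0.009, 0.001, 0.031], [-0.002, -0.115, -0.993, 0.886], [0.0, 0.0, 0.0, 1.0]]
54.10171257587959 322.11542892852344 244.15780094592648 [[-1.0, 0.004, 0.008, 0.539], [-0.005, 0.464, -0.886, 0.789], [-0.007, -0.886, -0.464, 0.448], [0.0, 0.0, 0.0, 1.0]]
{'time': 0.1, 'joint_pos': array([-7.30579258e+01,  5.03578699e+00,  7.86162456e+01,  1.51310178e-03,
        9.64630799e+01, -5.90701346e+00]), 'dq': array([ 0.12291014, -0.01795598, -0.12953819, -0.11894837, -0.01809956,
       -0.1196946 ]), 'effort': array([ 2.32999511e-03, -3.53014076e+01, -3.14219463e+01, -1.30013686e-04,
        7.98506720e-03, -4.06265144e-06]), 'ee_pos': array([ 0.21342797, -0.50636097,  0.2050461 ]), 'tcp_rot': array([-1.79885654e+02, -1.33425429e-02,  2.28492432e+01]), 'ft_force': array([-0.40260259, -1.08877575, -0.27244763]), 'torque': array([-0.00014109,  0.04007354,  0.02341593]), 'grasp_force': 0.0, 'width': 0.08524016784433351}
```

View pics/top.png

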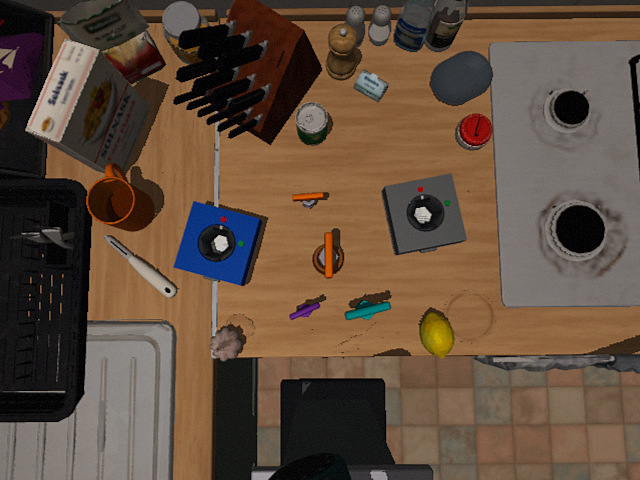

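View pics/side.png

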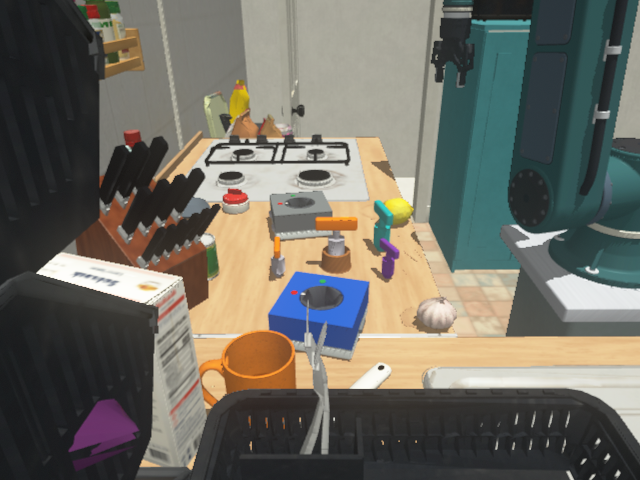

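The top view shows these candidates: the orange T in a wooden stand (328,255), a smaller orange T without a stand (310,197), a purple T (305,310), a turquoise T (368,311) and an orange mug (110,200). I choose (328,255), since it is the larger orange one and stands in the wooden cup. The blue lock is at (217,243), with its red dot at (223,219) and green dot at (240,244).

```bash
python3 - <<'E'
from h import *
from scipy.optimize import least_squares
a=cam("top");b=cam("side")
def omask(c,x0,x1,y0,y1,lo=(5,170,120),hi=(16,255,255)):
    h=cv2.cvtColor(c["pixels"],cv2.COLOR_BGR2HSV);m=cv2.inRange(h,lo,hi);z=np.zeros_like(m);z[y0:y1,x0:x1]=m[y0:y1,x0:x1];return z
def biggest(m):
    k=max(cv2.findContours(m,0,2)[0],key=cv2.contourArea);r=cv2.minAreaRect(k);return r,cv2.boxPoints(r)
ra,ba=biggest(omask(a,310,350,225,290)); rb,bb=biggest(omask(b,310,362,212,235))
print(ra,ba.tolist());print(rb,bb.tolist())
# triangulate centre
o1,d1=ray(a,*ra[0]);o2,d2=ray(b,*rb[0])
t=np.linalg.lstsq(np.c_[d1,-d2],o2-o1,rcond=None)[0];p=o1+t[0]*d1;q=o2+t[1]*d2;print("centre",p,q)
# bar ends on top plane
s=sorted(ba.tolist(),key=lambda p:p[1])
for z in(p[2]+.012,):
  e1=onz(a,*np.mean(s[:2],0),z);e2=onz(a,*np.mean(s[2:],0),z);print(e1,e2,np.linalg.norm(e1-e2),np.degrees(np.arctan2(*(e2-e1)[1::-1])))
# lock : dots and lid corners
for n,lo,hi in(("red",(0,180,120),(4,255,255)),("green",(50,150,60),(80,255,255))):
    m=omask(a,180,265,205,285,lo,hi);M=cv2.moments(m,True);u=(M["m10"]/M["m00"],M["m01"]/M["m00"]);print(n,u,onz(a,*u,.06))
m=omask(a,165,270,195,290,(105,150,60),(130,255,255));m=cv2.morphologyEx(m,3,np.ones((3,3)))
k=max(cv2.findContours(m,0,2)[0],key=cv2.contourArea);print(cv2.approxPolyDP(k,4,True)[:,0].tolist())
hs=cv2.cvtColor(a["pixels"],cv2.COLOR_BGR2GRAY)
i=cv2.resize(a["pixels"][195:290,165:350],None,fx=4,fy=4,interpolation=2)
j=cv2.resize(b["pixels"][200:350,255:405],None,fx=4,fy=4,interpolation=2)[:,:]
cv2.imwrite("pics/c1.png",i);cv2.imwrite("pics/c2.png",j)
E
```

```text
((327.98663330078125, 254.45155334472656), (44.98661422729492, 7.071066856384277), 88.60282135009766) [[323.9036865234375, 232.0511474609375], [330.97265625, 231.87872314453125], [332.069580078125, 276.8519592285156], [325.0006103515625, 277.0243835449219]]
((336.0, 223.0), (12.0, 40.0), 90.0) [[316.0, 217.0], [356.0, 217.0], [356.0, 229.0], [316.0, 229.0]]
centre [0.51998139 0.02018302 0.08908099] [0.52001715 0.02018065 0.08908419]
[0.55601984 0.02085765 0.10108099] [0.48221306 0.01983207 0.10108099] 0.07381390394042255 -179.20389971157317
red (223.1578947368421, 219.1578947368421) [0.58566606 0.20112677 0.06      ]
green (240.61904761904762, 243.23809523809524) [0.54332316 0.17036776 0.06      ]
[[194, 202], [174, 266], [240, 284], [259, 219]]
```

View pics/c1.png

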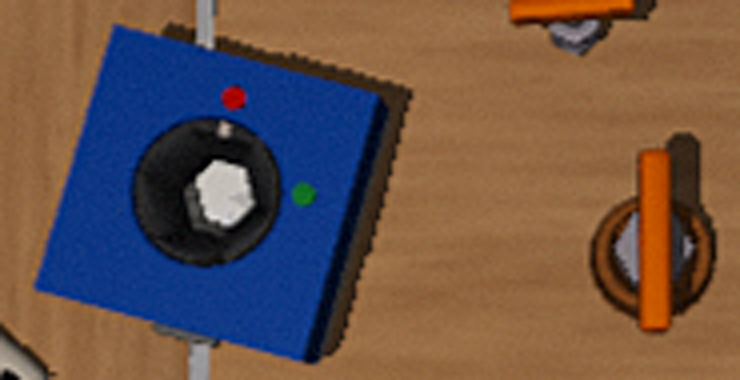

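View pics/c2.png

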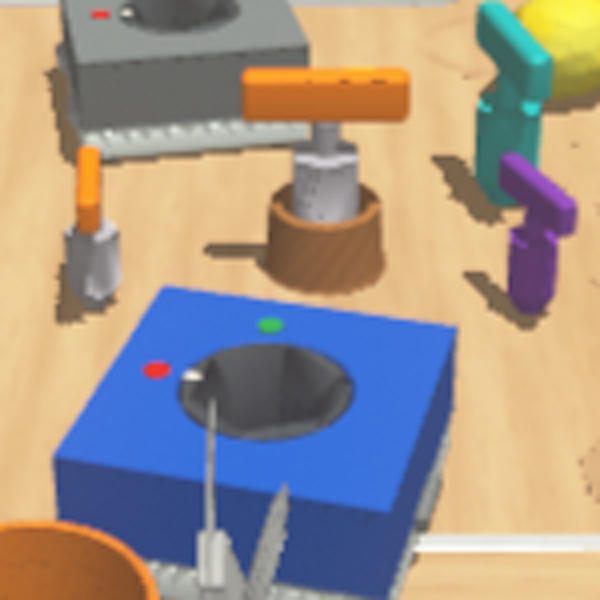

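The crops show an upright orange T in the wooden cup with its bar along world x, so the choice holds. The blue lock's pointer is at its red dot. Next I move over the key and turn the tool to yaw 180.

>>> servo_tool(hand=[-1,-1,-1,-1,-1], offset=[[4,-3,0],[4,-3,0],[4,-3,0],[4,-3,0],[4,-3,0]], angular=[[0,0,0],[0,0,0],[0,0,0],[0,0,0],[0,0,0]])

```text
time: 0.82
ee_pos: [0.3401, -0.2894, 0.206]
tcp_rot: [180.0, -0.0, 22.8]
ft_force: [-0.0, -0.9, 1.1]
width: 0.0849
grasp_force: 0.0
```

>>> servo_tool(hand=[-1,-1,-1,-1,-1], offset=[[4,-3,0],[4,-3,0],[4,-3,0],[4,-3,0],[4,-3,0]], angular=[[0,0,0],[0,0,0],[0,0,0],[0,0,0],[0,0,0]])

```text
time: 1.45
ee_pos: [0.4662, -0.0735, 0.206]
tcp_rot: [180.0, -0.0, 22.9]
ft_force: [1.0, -0.3, -0.0]
width: 0.0853
grasp_force: 0.0
```

>>> servo_tool(hand=[-1,-1,-1,-1,-1], offset=[[4,-3,0],[4,-3,0],[0,0,0],[0,0,0],[0,0,0]], angular=[[0,0,0],[0,0,0],[0,0,-0.18],[0,0,-0.18],[0,0,-0.18]])

```text
time: 2.08
ee_pos: [0.516, 0.0116, 0.2057]
tcp_rot: [-180.0, 0.0, 54.2]
ft_force: [-0.1, 1.1, 0.7]
width: 0.0854
grasp_force: 0.0
```

>>> servo_tool(hand=[-1,-1,-1,-1,-1], offset=[[0,0,0],[0,0,0],[0,0,0],[0,0,0],[0,0,0]], angular=[[0,0,-0.18],[0,0,-0.18],[0,0,-0.18],[0,0,-0.18],[0,0,-0.18]])

```text
time: 2.7
ee_pos: [0.5159, 0.0113, 0.2058]
tcp_rot: [-180.0, -0.0, 105.7]
ft_force: [-0.7, -0.4, -0.1]
width: 0.0852
grasp_force: 0.0
```

>>> servo_tool(hand=[-1,-1,-1,-1,-1], offset=[[0,0,0],[0,0,0],[0,0,0],[0,0,0],[0,0,0]], angular=[[0,0,-0.18],[0,0,-0.18],[0,0,-0.18],[0,0,-0.18],[0,0,-0.18]])

```text
time: 3.32
ee_pos: [0.516, 0.0113, 0.2058]
tcp_rot: [-180.0, -0.0, 157.3]
ft_force: [0.3, 0.3, -0.8]
width: 0.0854
grasp_force: 0.0
```

>>> servo_tool(hand=[-1,-1,-1,-1], offset=[[0,0,0],[0,0,0],[0,0,0],[0,0,0]], angular=[[0,0,-0.18],[0,0,-0.18],[0,0,0],[0,0,0]])

```text
time: 3.82
ee_pos: [0.516, 0.0113, 0.206]
tcp_rot: [-180.0, -0.0, 177.4]
ft_force: [-0.1, 0.1, 0.1]
width: 0.0853
grasp_force: 0.0
```

```bash
python3 - <<'E'
from h import *
w=cam("wrist","pics/w1.png");s=manip.state()
print(w["vfov"],w["cx"],w["cy"],np.round(w["world_from_camera"],3).tolist());print(s["time"],s["ee_pos"],s["tcp_rot"],s["joint_pos"],s["ft_force"])
E
```

```text
71.05641685198191 318.06716794845204 241.0593937511279 [[0.045, 0.96, 0.277, 0.446], [0.999, -0.044, -0.012, 0.015], [0.001, 0.277, -0.961, 0.376], [0.0, 0.0, 0.0, 1.0]]
3.875 [0.51604549 0.01126994 0.20598582] [-1.79994919e+02 -1.15131589e-02  1.77431444e+02] [-5.04048871e+00  6.79746871e-01  8.30581553e+01 -5.60619605e-03
  9.62733811e+01 -9.24725449e+01] [ 0.12824703 -0.53695363  0.30115599]
```

View pics/w1.png

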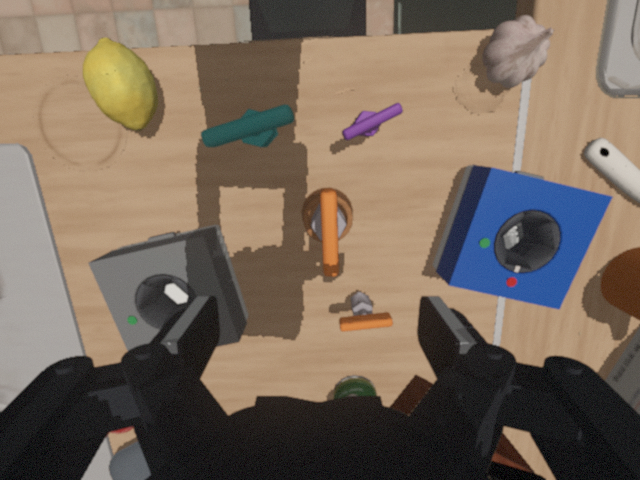

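In the wrist view the orange bar runs from (329,190) to (332,275), still over its cup. The blue lock is at (527,242), its red dot at (512,283) and its green dot at (485,243). I now measure the bar and the lock from both views.

```bash
python3 - <<'E'
from h import *
w=cam("wrist");a=cam("top")
def hsv(c):return cv2.cvtColor(c["pixels"],cv2.COLOR_BGR2HSV)
def roi(m,x0,x1,y0,y1):
    z=np.zeros_like(m);z[y0:y1,x0:x1]=m[y0:y1,x0:x1];return z
def big(m):return max(cv2.findContours(m,0,1)[0],key=cv2.contourArea)
for n,c,R,B in(("w",w,(310,350,180,285),(470,580,190,300)),("t",a,(310,350,225,290),(180,262,205,285))):
    H=hsv(c)
    if n=="w":
        k=big(roi(cv2.inRange(H,(5,170,60),(18,255,255)),*R));r=cv2.minAreaRect(k);s=sorted(cv2.boxPoints(r).tolist(),key=lambda p:p[1])
        e=[onz(c,*np.mean(q,0),.099) for q in(s[:2],s[2:])];print("bar",r,e,(e[0]+e[1])/2)
    for nm,lo,hi in(("red",(0,180,100),(4,255,255)),("green",(50,150,60),(80,255,255))):
        M=cv2.moments(roi(cv2.inRange(H,lo,hi),*B),True);u=(M["m10"]/M["m00"],M["m01"]/M["m00"]);print(n,nm,onz(c,*u,.06))
    blue=cv2.inRange(H,(105,130,30),(130,255,255))
    # plug: hole in blue lid
    cs,h=cv2.findContours(blue,cv2.RETR_CCOMP,1)
    L=[x for x,y in zip(cs,h[0]) if y[3]>=0 and cv2.contourArea(x)>300]
    for x in L:
        P=np.array([onz(c,*q,.06)[:2] for q in cv2.convexHull(x)[:,0]]);
        (cx,cy),rr=cv2.minEnclosingCircle((P*1e3).astype(np.float32));el=cv2.fitEllipse((P*1e3).astype(np.float32));print(n,"plug",cx,cy,rr,el)
E
```

```text
bar ((329.9066162109375, 231.85186767578125), (86.04914093017578, 16.679895401000977), 87.51044464111328) [array([0.48203982, 0.02159891, 0.099     ]), array([0.55772097, 0.02212484, 0.099     ])] [0.51988039 0.02186187 0.099     ]
w red [0.58874831 0.20427067 0.06      ]Traceback (most recent call last):
  File "<stdin>", line 13, in <module>
ZeroDivisionError: float division by zero
```

```bash
python3 - <<'E'
from h import *
w=cam("wrist");a=cam("top");b=cam("side")
def roi(m,x0,x1,y0,y1):
    z=np.zeros_like(m);z[y0:y1,x0:x1]=m[y0:y1,x0:x1];return z
D={"red":[], "green":[]}
for n,c,B in(("w",w,(470,580,190,300)),("t",a,(180,262,205,285)),("s",b,(265,375,270,350))):
    H=cv2.cvtColor(c["pixels"],cv2.COLOR_BGR2HSV)
    for nm,lo,hi in(("red",(0,150,90),(6,255,255)),("green",(45,100,40),(88,255,255))):
        M=cv2.moments(roi(cv2.inRange(H,lo,hi),*B),True)
        if M["m00"]<3: print(n,nm,"none");continue
        u=(M["m10"]/M["m00"],M["m01"]/M["m00"]);D[nm].append(ray(c,*u));print(n,nm,M["m00"],np.round(u,1),onz(c,*u,.06))
    blue=cv2.inRange(H,(100,100,30),(130,255,255))
    cs,h=cv2.findContours(blue,cv2.RETR_CCOMP,1)
    for x,y in zip(cs,h[0]):
        if y[3]>=0 and cv2.contourArea(x)>200:
            P=np.array([onz(c,*q,.06)[:2]*1e3 for q in cv2.convexHull(x)[:,0]],np.float32)
            el=cv2.fitEllipse(P);print(n,"plug",np.round(el[0],1),np.round(el[1],1),cv2.minEnclosingCircle(P))
for k,L in D.items():
    A=0;B=0
    for o,d in L:
        d=d/np.linalg.norm(d);Q=np.eye(3)-np.outer(d,d);A=A+Q;B=B+Q@o
    print(k,np.linalg.solve(A,B))
E
```

```text
w red 36.0 [511.  281.6] [0.58890036 0.20442125 0.06      ]
w green 78.0 [484.2 242.6] [0.54626643 0.17344577 0.06      ]
w plug [547.6 214.8] [64.8 65.1] ((547.6676635742188, 214.48931884765625), 32.95195388793945)
t red 19.0 [223.3 219.4] [0.58529446 0.2009386  0.06      ]
t green 55.0 [250.5 239.9] [0.548893   0.15333967 0.06      ]
t plug [544.9 212.1] [65.3 65.7] ((544.9341430664062, 212.0946807861328), 33.092708587646484)
s red 11.0 [293.7 292. ] [0.58676369 0.20027444 0.06      ]
s green 16.0 [322.2 281. ] [0.54441281 0.16975359 0.06      ]
red [0.58642343 0.20186251 0.06185579]
green [0.54622089 0.16343531 0.05974629]
```

>>> servo_tool(hand=[-1,-1,-1,-1,-1], offset=[[-0.35,0.95,0],[0,0,4],[0,0,4],[0,0,3],[0,0,2.6]], angular=[[0,0,-0.05],[0,0,0],[0,0,0],[0,0,0],[0,0,0]])

```text
time: 4.75
ee_pos: [0.5198, 0.0213, 0.0686]
tcp_rot: [180.0, -0.1, -179.5]
ft_force: [0.5, -0.3, 0.0]
width: 0.0853
grasp_force: 0.0
```

>>> servo_tool(hand=[-1,1,1,1,1], offset=[[0,0,0],[0,0,0],[0,0,0],[0,0,0],[0,0,0]], angular=[[0,0,0],[0,0,0],[0,0,0],[0,0,0],[0,0,0]], newtons=60)

```text
time: 5.38
ee_pos: [0.5204, 0.0206, 0.0708]
tcp_rot: [-180.0, 0.1, -179.6]
ft_force: [-0.7, -0.7, 11.6]
width: 0.0126
grasp_force: 32.8
```

>>> servo_tool(hand=[1,1,1,1], offset=[[0,0,0],[0,0,0],[0,0,0],[0,0,0]], angular=[[0,0,0],[0,0,0],[0,0,0],[0,0,0]])

```text
time: 5.88
ee_pos: [0.5207, 0.0206, 0.071]
tcp_rot: [-180.0, 0.1, -179.6]
ft_force: [0.2, 0.1, 5.4]
width: 0.0112
grasp_force: 58.9
```

>>> servo_tool(hand=[1,1,1,1,1], offset=[[0,0,-1],[0,0,-2.5],[0,0,-2.5],[0,0,-2.5],[0,0,-1.5]], angular=[[0,0,0],[0,0,0],[0,0,0],[0,0,0],[0,0,0]])

```text
time: 6.5
ee_pos: [0.52, 0.0206, 0.171]
tcp_rot: [-180.0, 0.0, -179.6]
ft_force: [0.5, 0.1, -1.3]
width: 0.0112
grasp_force: 58.7
```

>>> servo_tool(hand=[1,1], offset=[[0,0,0],[0,0,0]], angular=[[0,0,0],[0,0,0]])

```text
time: 6.75
ee_pos: [0.5192, 0.0207, 0.1686]
tcp_rot: [180.0, -0.2, -179.6]
ft_force: [-0.6, 0.1, -1.7]
width: 0.0114
grasp_force: 58.7
```

```bash
python3 - <<'E'
from h import *
b=cam("side");w=cam("wrist")
i=cv2.resize(b["pixels"][110:300,240:440],(600,570));j=w["pixels"][140:420,200:480]
j=cv2.resize(j,(200,200)); i[:200,:200]=j
cv2.imwrite("pics/g.png",i)
s=manip.state();print(s["ee_pos"],s["tcp_rot"],s["ft_force"],s["width"])
E
```

```text
[0.51917361 0.02063478 0.16845945] [ 1.79993289e+02 -1.72938166e-01 -1.79590069e+02] [ 0.81298137 -0.04357724 -1.28969048] 0.011341199478539234
```

View pics/g.png

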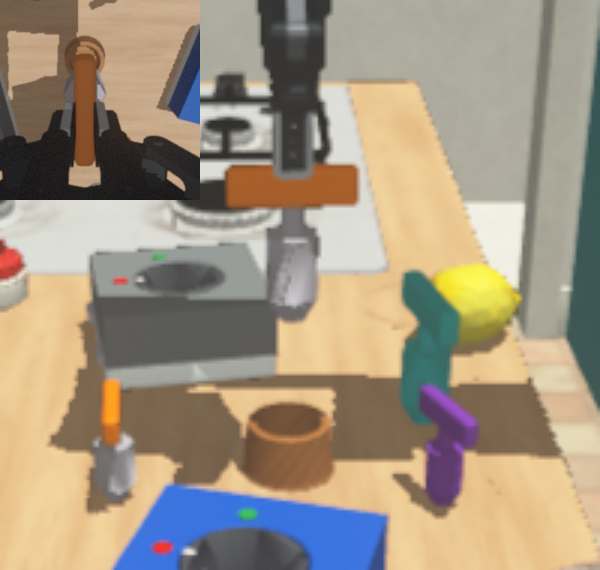

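The key is held upright at mid-bar and the cup is empty. Next I carry it over the lock and turn it by -15°.

>>> servo_tool(hand=[1,1,1,1,1], offset=[[-0.5,3.8,0],[-0.5,3.8,0],[-0.5,3.8,0],[-0.5,3.8,0],[-0.6,3.9,0]], angular=[[0,0,0],[0,0,0],[0,0,0],[0,0,0],[0,0,0]])

```text
time: 7.48
ee_pos: [0.5442, 0.2128, 0.1689]
tcp_rot: [-180.0, -0.1, -179.6]
ft_force: [0.9, 0.2, -0.7]
width: 0.0112
grasp_force: 58.7
```

>>> servo_tool(hand=[1,1,1,1], offset=[[0,0,0],[0,0,0],[0,0,2.5],[0,0,0]], angular=[[0,0,0.135],[0,0,0.135],[0,0,0],[0,0,0]])

```text
time: 7.98
ee_pos: [0.5425, 0.2112, 0.1414]
tcp_rot: [-179.8, -0.4, 165.0]
ft_force: [-0.4, -0.3, -1.9]
width: 0.0115
grasp_force: 58.8
```

```bash
python3 - <<'E'
from h import *
b=cam("side");w=cam("wrist");a=cam("top")
i=cv2.resize(b["pixels"][200:360,250:400],(450,480));j=cv2.resize(w["pixels"][100:420,220:420],(300,480))
cv2.imwrite("pics/l.png",np.hstack([i,j]))
s=manip.state();print(s["ee_pos"],s["tcp_rot"],s["ft_force"],s["width"],s["joint_pos"])
e=s["ee_pos"]
T=np.linalg.inv(b["world_from_camera"]);f=240/np.tan(np.radians(b["vfov"]/2))
for n,p in(("tip",e-[0,0,.066]),("lid",np.r_[.5455,.212,.06])):
    q=T[:3,:3]@p+T[:3,3];u=np.array([f*q[0]/q[2]+b["cx"],f*q[1]/q[2]+b["cy"]]);print(n,u,(u-[250,200])*3)
E
```

```text
[0.54479046 0.21180398 0.14539589] [1.79998417e+02 1.08084870e-02 1.64942542e+02] [-0.14714285  0.30642564 -1.06539252] 0.011158105751802835 [ 1.56908263e+01  1.04603606e+01  7.93152757e+01 -4.16599996e-03
  9.02142656e+01 -5.92517320e+01]
tip [321.69444809 285.09890702] [215.08334427 255.29672106]
lid [321.31119928 296.32579576] [213.93359784 288.97738729]
```

View pics/l.png

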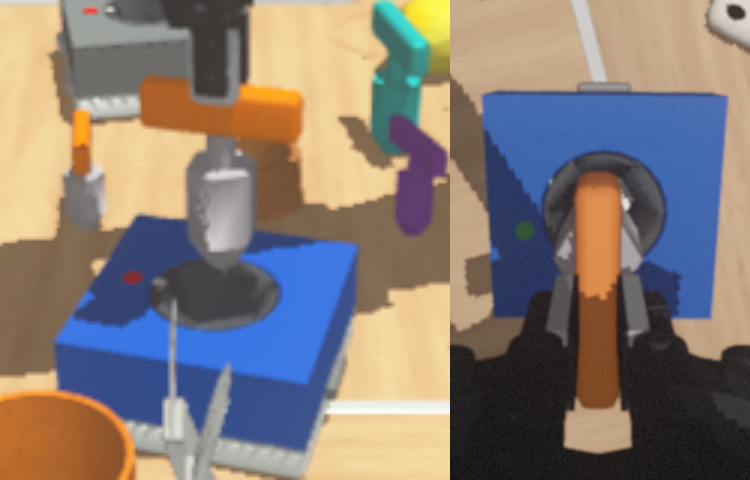

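The side view shows the key upright over the socket, with its axis at crop column 222 against 216 for the plug. The wrist view puts the bar at column 598 against 604 for the plug. So I shift by about 3 mm in +x and +y, then go down gently while watching the force.

>>> servo_tool(hand=[1,1,1,1,1], offset=[[-0.25,0.33,0],[0,0,1.5],[0,0,1.5],[0,0,0],[0,0,0]], angular=[[0,0,0],[0,0,0],[0,0,0],[0,0,0],[0,0,0]])

```text
time: 8.75
ee_pos: [0.5478, 0.2142, 0.1148]
tcp_rot: [-180.0, -0.0, 164.9]
ft_force: [-0.8, 0.1, -0.9]
width: 0.011
grasp_force: 58.8
```

>>> servo_tool(hand=[1,1,1], offset=[[0,0,0.5],[0,0,0.5],[0,0,0]], angular=[[0,0,0],[0,0,0],[0,0,0]])

```text
time: 9.12
ee_pos: [0.5475, 0.2142, 0.1044]
tcp_rot: [-180.0, -0.1, 164.9]
ft_force: [0.1, -0.1, -0.2]
width: 0.0113
grasp_force: 58.8
```

>>> servo_tool(hand=[1,1,1], offset=[[0,0,0.3],[0,0,0.3],[0,0,0]], angular=[[0,0,0],[0,0,0],[0,0,0]])

```text
time: 9.5
ee_pos: [0.5477, 0.2143, 0.0987]
tcp_rot: [-180.0, -0.0, 164.9]
ft_force: [-0.1, -0.2, -1.0]
width: 0.0115
grasp_force: 58.8
```

>>> servo_tool(hand=[1,1,1], offset=[[0,0,0.3],[0,0,0.3],[0,0,0]], angular=[[0,0,0],[0,0,0],[0,0,0]])

```text
time: 9.88
ee_pos: [0.5477, 0.2143, 0.0926]
tcp_rot: [-180.0, -0.0, 164.9]
ft_force: [0.3, -0.1, -2.1]
width: 0.0113
grasp_force: 58.8
```

>>> servo_tool(hand=[1,1,1], offset=[[0,0,0.2],[0,0,0.15],[0,0,0]], angular=[[0,0,0],[0,0,0],[0,0,0]])

```text
time: 10.25
ee_pos: [0.5478, 0.2143, 0.0894]
tcp_rot: [-180.0, -0.0, 164.9]
ft_force: [-0.3, -0.7, -1.5]
width: 0.0112
grasp_force: 58.8
```

>>> servo_tool(hand=[1,1,1], offset=[[0,0,0.1],[0,0,0.1],[0,0,0]], angular=[[0,0,0],[0,0,0],[0,0,0]])

```text
time: 10.62
ee_pos: [0.5479, 0.2143, 0.0874]
tcp_rot: [-180.0, -0.0, 164.9]
ft_force: [0.1, -1.0, -1.7]
width: 0.011
grasp_force: 58.8
```

>>> servo_tool(hand=[1,1,1], offset=[[0,0,0.1],[0,0,0.05],[0,0,0]], angular=[[0,0,0],[0,0,0],[0,0,0]])

```text
time: 11.0
ee_pos: [0.5483, 0.2144, 0.087]
tcp_rot: [180.0, 0.1, 164.9]
ft_force: [-1.3, -1.1, 3.9]
width: 0.0114
grasp_force: 59.5
```

>>> servo_tool(hand=[1,1,1], offset=[[0,0,0.1],[0,0,0.05],[0,0,0]], angular=[[0,0,0],[0,0,0],[0,0,0]])

```text
time: 11.38
ee_pos: [0.5487, 0.2145, 0.087]
tcp_rot: [179.9, 0.2, 164.9]
ft_force: [-2.4, -1.6, 9.4]
width: 0.0112
grasp_force: 60.1
```

The key has reached the floor: contact came at TCP z 0.087, as expected. Next I turn it clockwise, checking the force.

>>> servo_tool(hand=[1,1,1,1], offset=[[0,0,-0.15],[0,-0.04,0],[0,-0.04,0],[0,0,0]], angular=[[0,0,0],[0,0,0.16],[0,0,0.16],[0,0,0]])

```text
time: 11.88
ee_pos: [0.5478, 0.2136, 0.0871]
tcp_rot: [180.0, 0.0, 146.6]
ft_force: [-2.2, -1.6, 6.4]
width: 0.0113
grasp_force: 59.7
```

>>> servo_tool(hand=[1,1,1,1], offset=[[0,-0.04,0],[0,-0.04,0],[0,-0.04,0],[0,0,0]], angular=[[0,0,0.16],[0,0,0.16],[0,0,0.16],[0,0,0]])

```text
time: 12.38
ee_pos: [0.5473, 0.2132, 0.0871]
tcp_rot: [179.9, -0.0, 119.1]
ft_force: [-2.0, 0.2, 5.1]
width: 0.0113
grasp_force: 59.7
```

>>> servo_tool(hand=[1,1,1,1], offset=[[0,-0.04,0],[0,-0.04,0],[0,-0.04,0],[0,0,0]], angular=[[0,0,0.16],[0,0,0.16],[0,0,0.16],[0,0,0]])

```text
time: 12.88
ee_pos: [0.5466, 0.213, 0.0871]
tcp_rot: [179.9, -0.1, 91.8]
ft_force: [0.1, 1.0, 6.5]
width: 0.0114
grasp_force: 59.7
```

>>> servo_tool(hand=[1,1,1,1], offset=[[0,-0.03,0],[0,-0.03,0],[0,0,0],[0,0,0]], angular=[[0,0,0.13],[0,0,0.13],[0,0,0],[0,0,0]])

```text
time: 13.38
ee_pos: [0.5462, 0.2129, 0.0871]
tcp_rot: [179.9, -0.1, 77.0]
ft_force: [0.2, 0.4, 4.7]
width: 0.0108
grasp_force: 59.7
```

```bash
python3 - <<'E'
from h import *
s=manip.state();print({k:s[k] for k in("ee_pos","tcp_rot","ft_force","torque","joint_pos")})
E
```

```text
{'ee_pos': array([0.54616264, 0.21293094, 0.08705216]), 'tcp_rot': array([ 1.79860529e+02, -1.13199274e-01,  7.69919961e+01]), 'ft_force': array([0.15858638, 0.41916386, 4.73009876]), 'torque': array([ 0.2642992 , -0.16380973, -0.00035118]), 'joint_pos': array([1.57391347e+01, 1.23930680e+01, 8.38066951e+01, 3.23696734e-02,
       8.36235140e+01, 2.87437309e+01])}
```

>>> servo_tool(hand=[1,1,1], offset=[[0,0,0],[0,0,0],[0,0,0]], angular=[[0,0,0.06],[0,0,0.06],[0,0,0]])

```text
time: 13.75
ee_pos: [0.5461, 0.213, 0.087]
tcp_rot: [179.9, -0.1, 70.1]
ft_force: [0.4, 0.6, 5.5]
width: 0.0112
grasp_force: 59.7
```

```bash
python3 - <<'E'
from h import *
s=manip.state();print({k:s[k] for k in("ee_pos","tcp_rot","ft_force","torque")})
b=cam("side");a=cam("top")
i=cv2.resize(b["pixels"][200:350,255:385],(520,600))
cv2.imwrite("pics/t.png",i)
E
```

```text
{'ee_pos': array([0.54610929, 0.21298318, 0.08703091]), 'tcp_rot': array([ 1.79877299e+02, -1.24292157e-01,  7.01304362e+01]), 'ft_force': array([0.40377584, 0.58123533, 5.51598391]), 'torque': array([ 0.27238597, -0.07651241,  0.18541203])}
```

View pics/t.png

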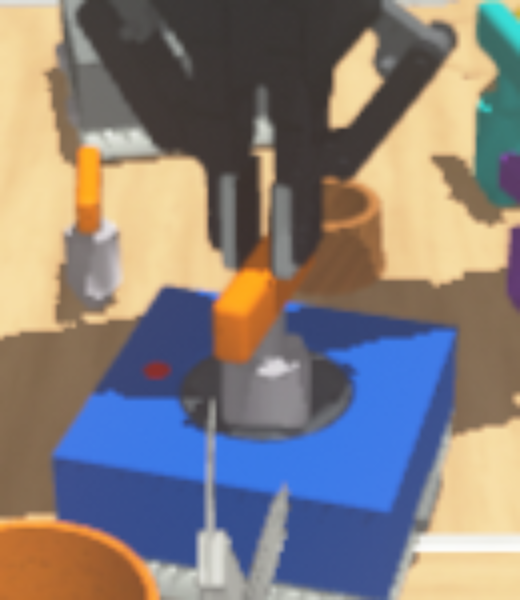

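The key sits deep in the plug and the pointer has left the red dot. The torque of 0.19 N m says it is at the stop. I release and retreat.

>>> servo_tool(hand=[1,0.3,0.3,-0.3,-0.3], offset=[[0,0,0],[0,0,0],[0,0,0],[0,0,0],[0,0,0]], angular=[[0,0,-0.03],[0,0,0],[0,0,0],[0,0,0],[0,0,0]])

```text
time: 14.48
ee_pos: [0.5449, 0.2122, 0.0856]
tcp_rot: [-180.0, 0.0, 71.6]
ft_force: [-0.3, 0.9, -0.3]
width: 0.0558
grasp_force: 0.0
```

>>> servo_tool(hand=[-0.3,-0.3,-0.3,-0.3,-0.3], offset=[[0,0,-1],[0,0,-2],[0,0,-3],[0,0,-4],[0,0,-4]], angular=[[0,0,0],[0,0,0],[0,0,0],[0,0,0],[0,0,0]])

```text
time: 15.1
ee_pos: [0.5451, 0.2123, 0.2281]
tcp_rot: [180.0, -0.0, 71.6]
ft_force: [0.3, 0.2, 0.2]
width: 0.0555
grasp_force: 0.0
```

>>> servo_tool(hand=[-0.3,-0.3,-0.3,-0.3,-0.3], offset=[[3,5,0],[3,5,0],[3,5,0],[0,0,0],[0,0,0]], angular=[[0,0,0],[0,0,0],[0,0,0],[0,0,0],[0,0,0]])

```text
time: 15.72
ee_pos: [0.7156, 0.2502, 0.2256]
tcp_rot: [-179.9, 0.0, 71.6]
ft_force: [0.2, 0.3, -0.2]
width: 0.0554
grasp_force: 0.0
```

```bash
python3 - <<'E'
from h import *
b=cam("side");a=cam("top")
i=cv2.resize(b["pixels"][200:350,255:355],(400,600));j=cv2.resize(a["pixels"][195:295,170:270],(400,400))
o=np.zeros((600,800,3),np.uint8);o[:,:400]=i;o[:400,400:]=j
cv2.imwrite("pics/f.png",o);s=manip.state();print(s["time"],s["ee_pos"])
E
```

```text
15.825 [0.71501737 0.25029647 0.22934966]
```

View pics/f.png

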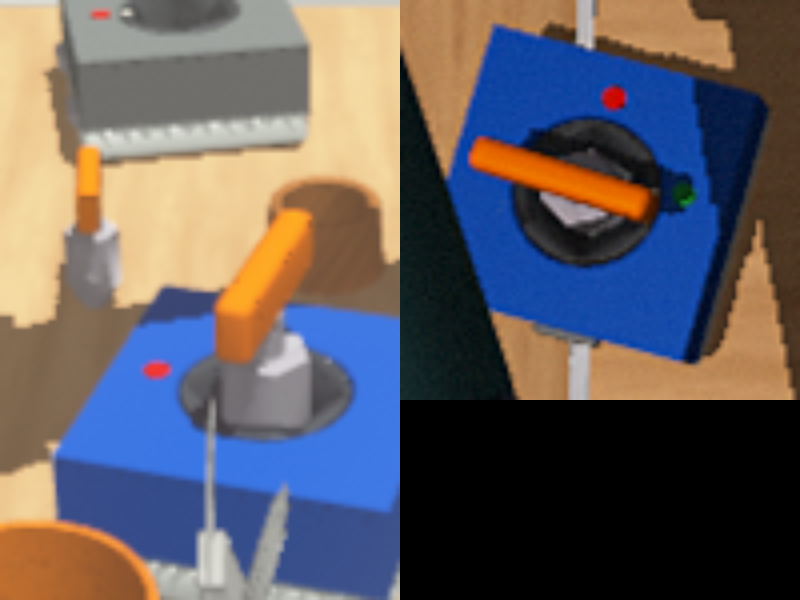

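The key stands in the blue lock. The top view shows its bar pointing at the green dot, 90° from where it went in. The hand is close to the knife block, so I bring it back along its path and hand in.

>>> servo_tool(hand=[-0.3,-0.3,-0.3,-0.3,-0.3], offset=[[-3,-5,0],[-3,-5,-2],[-3,-5,-2],[0,0,0],[0,0,0]], angular=[[0,0,0],[0,0,0],[0,0,0],[0,0,0],[0,0,0]])

```text
time: 16.45
ee_pos: [0.5444, 0.2123, 0.2688]
tcp_rot: [179.7, -0.2, 71.6]
ft_force: [-0.3, 0.2, -0.3]
width: 0.0553
grasp_force: 0.0
```

```bash
python3 - <<'E'
from h import *
s=manip.state();print(s["time"],s["ee_pos"],s["ft_force"]);print(manip.job_done())
E
```

```text
16.45 [0.5443932  0.21227702 0.26883073] [-0.33421454  0.15292221 -0.29657401]
the job is handed in; nothing more can be done
None
```

The orange T-key is seated in the blue box's lock and turned clockwise to the stop, released and left standing; the grey lock was not touched, and I handed the job in at about 16.5 s, though the hand-in returned no verdict.

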